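# Lean a sample tube over the light pad

### The arm

A 7-joint arm with a two-finger parallel gripper is mounted at the origin on the work surface. World frame = base frame: x ahead of the robot, y to its left, z up, the work surface at z = 0. Lengths are in m, angles in rad, forces in N, time in s.
With the tool pointing down it reaches from about 0.4 to 0.875 m from the base axis. Payload 19.3 kg.
Tool frame: the origin (TCP) lies between the finger pads; the fingertips stand bot.tcp_to_tips ahead of it and the grasp point (between the pads) is the TCP (bot.tcp_to_tips is the distance from the TCP to the fingertips, in m); z points along the fingers, y is the line along which they close (so a half turn about z gives the same grasp; the last joint's range is limited). The gripper opens to 85 mm and grips with 20 to 120 N. Pads are 22 mm wide; open, the fingers measure 114 mm over their backs; the gripper's body (76 mm by 85 mm) begins 54 mm behind the grasp point. The pads swing forward as they close: fully open they stand 13 mm farther back than shut.
Start: joints at [1.256, 0.521, -0.036, 1.599, 0.021, 1.021, -0.113], TCP at [0.151, -0.606, 0.25] pointing down, gripper open.
Joint ranges: [-2.91, 2.91], [-0.3, 2.13], [-1.5, 1.42], [0.17, 2.43], [-1.26, 4.41], [0.16, 1.93], [-2.52, 2.52]. Speed limits (rad/s): [1.89, 1.89, 2.39, 2.39, 3.01, 3.01, 3.01].

### API

Orientations are given as [roll, pitch, yaw] about the fixed x, y, z axes, in that order (R = Rz(yaw) Ry(pitch) Rx(roll)).
In Python, from workcell import telemetry, grab_frame, bot gives the robot as it stands. The module is installed in compiled form; this text tells all that it offers.
- The arm moves only by the shell command python3 -m crank 'ROWS' [FORCE]. ROWS is text: rows parted by semicolons, each of 7 numbers parted by spaces: the finger opening in m, from 0 to 0.0854, then the shift along the tool's x, y, z in m, then the turn, a rotation vector about the tool's x, y, z in degrees. A call has exactly 8 rows; each row shifts and turns the commanded pose from where the row before left it, along the tool's axes as they then stand; what a row does not reach is not made up. A row lasts 1/12 s, in which the tool goes at most 41.7 mm and 7.16 degrees, less where a joint would pass 70% of its speed; a pose out of reach is approached as far as the arm can. A call with a gripper value outside its range is refused whole. The fingers move at their own pace and stop on an object; FORCE is the grip in N (left out, the last holds). Time passes only in rows, so rows that do not move let the fingers close, or fill a call up. It gives the time, the measured TCP pose, the force, the opening and the grip force at its end, in the units of the state.
- telemetry.observe(): the state, without advancing time (a new reading comes with each control period).
- grab_frame(name): name is "scene" or "side" or "wrist"; returns a dict with "pixels" (400x640x3 uint8, red, green, blue), "depth" (400x640 float32, m along the optical axis (not along the pixel's ray), 0 where there is no reading), "vertical_fov" (degrees; the focal length in pixels is half the picture's height over the tangent of half this angle, whatever the lens; pixels are square), "cx", "cy" (the principal point, pixels), "R" (3x3) and "t" (3): a world point X has camera coordinates R X + t; the wrist camera has in their place "hand_eye" (4x4, takes a point from camera to tool coordinates, whose origin is the TCP and whose axes are the flange's). Camera axes: x right, y down, z forward; pixel columns grow to the right and rows downward; lengths in m; the calibration is good to about 2 mm. A picture is of the moment at which its call begins: read the wrist's pose just before it.
- bot.job_done(): hands the job in; it is judged then, once.
The state is a dict: "clock": time; "qpos": joint angles; "qd": joint speeds; "joint_efforts": joint torques, N m; "position": TCP position; "tool_rot": TCP orientation; "force": force on the tool from outside, world axes, zero at the start; "moment": the same for the moment, N m; "grip_width": finger opening in m; "finger_force": force on a finger pad.
Only numpy, scipy, OpenCV 4.12 (cv2) and the standard library are available. Lean on these libraries where they do the work, as an engineer would, in place of code of your own. Each camera call takes 0.05 s, during which the arm holds its last target. There are 200 camera calls.

### The job

Gently draw the orange-capped glass tube straight up out of the rack, carry it over the middle of the lit viewing pad and lean it over to about 45 degrees, cap end still the upper one, so that the sediment in it can be seen. Finish while holding it there, still and raised at least a hand's breadth clear of the pad; do not let go. The glass is thin, so take it with a light grip, and leave the other tubes and everything else on the bench where they are.

Things in the scene. Friction and masses are not known exactly. Their poses are not given: they have to be found in the camera images.
- tube_center (a point): Clear glass tube with orange cap, to be taken: round, 30 mm wide (ribbed cap 32), 120 mm long, foot tapered, cap the top 22 mm, 50 to 100 g. Point at its centre; z axis along it to the cap. Stands upright, loose by 2 mm, in a place of the rack, centre 66 mm up, upper 68 mm exposed. Thin: breaks if the two fingers together press over 70 N; 20 to 25 N per finger carries it.
- rack: Blue plastic tube rack, fixed: 64 mm wide (x axis), 252 mm long (y axis), top 58 mm high. Four 33 mm holes in a row at y = -90, -30, 30, 90 mm; the tubes stand on its floor, 6 mm above the bench. Fingers fit best on its two long sides (closing along its x axis). Origin at the centre of its underside, z up.
- pad: Flat lit viewing pad, fixed to the bench: black frame 160 mm (x) by 200 mm (y), 10 mm high, with a glowing cream-white top. Origin at the centre of its underside, z up.
- tube_blue_center (a point): Tube of the same shape with a blue cap, in another place of the rack; point at its centre. Leave it where it stands.
- tube_white_center (a point): Tube of the same shape with a white cap, in another place of the rack; point at its centre. Leave it where it stands.
- tube_green_center (a point): Tube of the same shape with a green cap, in another place of the rack; point at its centre. Leave it where it stands.
- tip_box: Grey box with a yellow lid, 84 x 124 x 61 mm, origin under its centre. Leave it where it stands.
- dishes: Stack of three round dishes, 92 mm across, 45 mm high, origin under its centre. Leave it where it stands.
- timer: White bench timer, 70 x 70 x 22 mm, origin under its centre. Leave it where it stands.
- reagent: Amber bottle with a blue cap, 72 mm across, 150 mm high, origin under its centre. Leave it where it stands.
- beaker: Small open glass beaker, 70 mm across at the rim, 85 mm high, origin under its centre. Leave it where it stands.

How it is judged:
By the outcome, as a careful person would: the job done as asked, in the order asked, and still so for the second after the job is handed in, while the arm keeps its last pose, push and grip.
It also fails if it takes over 48 s, if anything falls off the work surface, if the arm or the gripper's body presses on something with over 40 N, if the wrist force passes 120 N, or if a joint passes its speed limit or range.

## Working session

There is one attempt and no reset: what is moved stays moved. The work goes in short steps, Python scripts to look and compute and a shell command to move; the robot and the scene stay as the last step left them, time stands still between calls to the robot, and variables do not carry over. Pictures are saved under pics/ and viewed, at most 10 in all, crops included, and the job is handed in when it is done.

```bash
mkdir -p pics
cat > h.py <<'E'
import numpy as np, cv2
from workcell import telemetry, grab_frame, bot
from scipy.spatial.transform import Rotation as Ro
def snap(name,out):
    s=telemetry.observe(); f=grab_frame(name)
    cv2.imwrite(f'pics/{out}.png',f['pixels'][:,:,::-1])
    d={k:np.array(f[k]) for k in f}; d['pos']=np.array(s['position']); d['rot']=np.array(s['tool_rot'])
    np.savez(f'pics/{out}.npz',**d)
def tocam(f,u,v,z):
    F=200/np.tan(np.radians(float(f['vertical_fov']))/2)
    return np.stack([(u-f['cx'])*z/F,(v-f['cy'])*z/F,z+0*u],-1)
def world(out,u,v,z=None):
    f=np.load(f'pics/{out}.npz'); u=np.asarray(u,float); v=np.asarray(v,float)
    if z is None: z=f['depth'][v.astype(int),u.astype(int)]
    p=tocam(f,u,v,z)
    if 'R' in f: return (p-f['t'])@f['R']
    H=f['hand_eye']; p=p@H[:3,:3].T+H[:3,3]
    return p@Ro.from_euler('xyz',f['rot']).as_matrix().T+f['pos']
E
python3 - <<'E'
from h import *
s=telemetry.observe()
for k in s: print(k,np.round(s[k],3))
print(bot.tcp_to_tips)
snap('scene','s1'); snap('side','d1')
E
```

```text
clock 0.0
qpos [ 1.256  0.522 -0.036  1.6    0.021  1.021 -0.113]
qd [-0.001  0.003 -0.001 -0.001  0.001 -0.001  0.   ]
joint_efforts [ 0.0000e+00 -9.2710e+01  1.9800e+00 -3.6994e+01  1.8000e-02  8.0000e-03
  0.0000e+00]
position [ 0.151 -0.606  0.25 ]
tool_rot [-3.14   0.     0.245]
force [ 0.079  0.416 -0.847]
moment [-0.068 -0.008 -0.016]
finger_force 0.0
grip_width 0.086
0.019
```

View pics/s1.png

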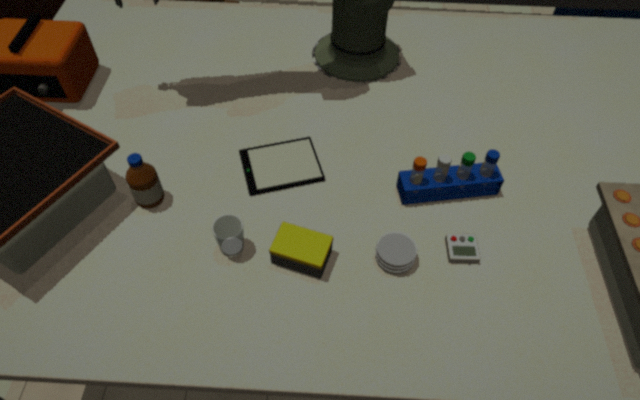

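View pics/d1.png

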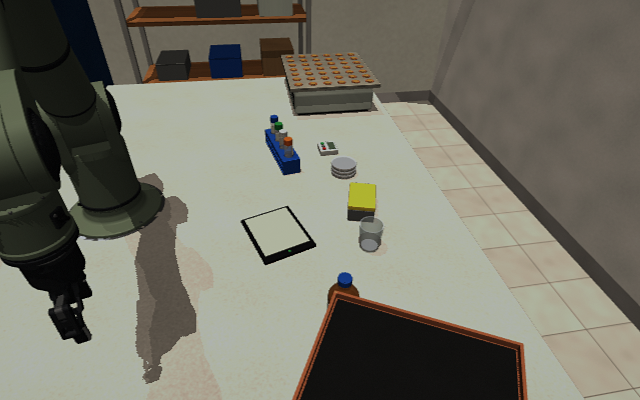

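The scene picture shows the orange cap at about (420,162), at the left end of the rack. The rack's front edge runs from (403,202) to (502,192). The pad's corners are at about (240,152), (310,139), (324,181) and (250,192).

Run:
```python
from h import *
f=np.load('pics/s1.npz'); im=f['pixels'].astype(int); hsv=cv2.cvtColor(f['pixels'],cv2.COLOR_RGB2HSV)
ys,xs=np.mgrid[0:400,0:640]
W=world('s1',xs,ys)
np.set_printoptions(precision=4,suppress=True)
for n,p in dict(pad=[(240,152),(310,139),(324,181),(250,192),(282,165)],caps=[(420,160),(444,161),(468,158),(492,155)]).items():
    for u,v in p: print(n,u,v,W[v,u])
roi=(xs>390)&(xs<515)&(ys>145)&(ys<210)
H=hsv[...,0];S=hsv[...,1]
z=W[...,2]
blue=roi&(H>105)&(H<130)&(S>150)&(z>.05)&(z<.064)
P=W[blue][:,:2].astype(np.float32); print('rack top',len(P),cv2.minAreaRect(P))
for n,c in dict(orange=(H<18)&(S>150),green=(H>45)&(H<80)&(S>120)).items():
    m=roi&c&(z>.08); q=W[m]; print(n,m.sum(),q.mean(0),q.min(0),q.max(0))
    t=q[q[:,2]>.12]; print(' top',len(t),t.mean(0), cv2.minEnclosingCircle(t[:,:2].astype(np.float32)))
roi=(xs>230)&(xs<335)&(ys>130)&(ys<200)
m=roi&(z>.005)&(z<.02)&(im.sum(2)<150)
print('pad',m.sum(),cv2.minAreaRect(W[m][:,:2].astype(np.float32)))
```

```text
pad 240 152 [ 0.4574 -0.3079  0.0108]
pad 310 139 [ 0.3972 -0.1234  0.0108]
pad 324 181 [ 0.5382 -0.078   0.0027]
pad 250 192 [ 0.5937 -0.262   0.0126]
pad 282 165 [ 0.4978 -0.1907  0.0118]
caps 420 160 [0.5644 0.1476 0.128 ]
caps 444 161 [0.5659 0.2034 0.1298]
caps 468 158 [0.5501 0.2621 0.127 ]
caps 492 155 [0.5386 0.3199 0.1289]
rack top 1218 ((0.5505678653717041, 0.23445355892181396), (0.06403130292892456, 0.2505740523338318), 10.865009307861328)
orange 134 [0.5834 0.1431 0.1371] [ 0.5541 -0.0551  0.1055] [1.3836 0.1599 1.019 ]
 top 102 [0.5854 0.1426 0.1442] ((0.9688794016838074, 0.04663436487317085), 0.4271751940250397)
green 128 [0.5556 0.2612 0.1303] [ 0.5329 -0.0551  0.1073] [1.3836 0.2773 1.019 ]
 top 93 [0.5561 0.2607 0.1363] ((0.9583311080932617, 0.10702426731586456), 0.4552864730358124)
pad 640 ((0.4949743449687958, -0.19464989006519318), (0.15990349650382996, 0.19544199109077454), 18.127817153930664)
```

```bash
python3 -m crank '0.085 0.0398 -0.0029 0 0 0 -3.62; 0.085 0.0398 -0.0029 0 0 0 -3.62; 0.085 0.0398 -0.0029 0 0 0 -3.62; 0.085 0.0398 -0.0029 0 0 0 -3.62; 0.085 0.0398 -0.0029 0 0 0 -3.62; 0.085 0.0398 -0.0029 0 0 0 -3.62; 0.085 0.0398 -0.0029 0 0 0 -3.62; 0.085 0.0398 -0.0029 0 0 0 -3.62' 22
```

```text
clock: 0.77
position: [0.424, -0.4429, 0.25]
tool_rot: [-3.141, -0.0, 0.753]
force: [0.5, -0.2, 0.8]
grip_width: 0.0849
finger_force: 0.0
```

```bash
python3 -m crank '0.085 0.0398 -0.0029 0 0 0 -3.62; 0.085 0.0398 -0.0029 0 0 0 -3.62; 0.085 0.0398 -0.0029 0 0 0 -3.62; 0.085 0.0398 -0.0029 0 0 0 -3.62; 0.085 0.0398 -0.0029 0 0 0 -3.62; 0.085 0.0398 -0.0029 0 0 0 -3.62; 0.085 0.0398 -0.0029 0 0 0 -3.62; 0.085 0.0398 -0.0029 0 0 0 -3.62' 22
```

```text
clock: 1.43
position: [0.582, -0.1694, 0.25]
tool_rot: [-3.141, -0.0, 1.259]
force: [0.8, 0.1, 0.5]
grip_width: 0.0853
finger_force: 0.0
```

```bash
python3 -m crank '0.085 0.0398 -0.0055 0 0 0 -3.59; 0.085 0.0398 -0.0055 0 0 0 -3.59; 0.085 0.0398 -0.0055 0 0 0 -3.59; 0.085 0.0398 -0.0055 0 0 0 -3.59; 0.085 0.0398 -0.0055 0 0 0 -3.59; 0.085 0.0398 -0.0055 0 0 0 -3.59; 0.085 0.0398 -0.0055 0 0 0 -3.59; 0.085 0.0398 -0.0055 0 0 0 -3.59' 22
python3 -m crank '0.085 0 0 0 0 0 0; 0.085 0 0 0 0 0 0; 0.085 0 0 0 0 0 0; 0.085 0 0 0 0 0 0; 0.085 0 0 0 0 0 0; 0.085 0 0 0 0 0 0; 0.085 0 0 0 0 0 0; 0.085 0 0 0 0 0 0'
python3 -c "
from h import *
snap('wrist','w1')"
```

```text
clock: 2.1
position: [0.5677, 0.1484, 0.2501]
tool_rot: [-3.141, -0.0, 1.76]
force: [0.8, -0.4, -0.4]
grip_width: 0.0851
finger_force: 0.0
clock: 2.77
position: [0.5684, 0.1462, 0.2503]
tool_rot: [3.142, 0.0, 1.756]
force: [0.3, -0.4, -0.2]
grip_width: 0.0852
finger_force: 0.0
```

View pics/w1.png

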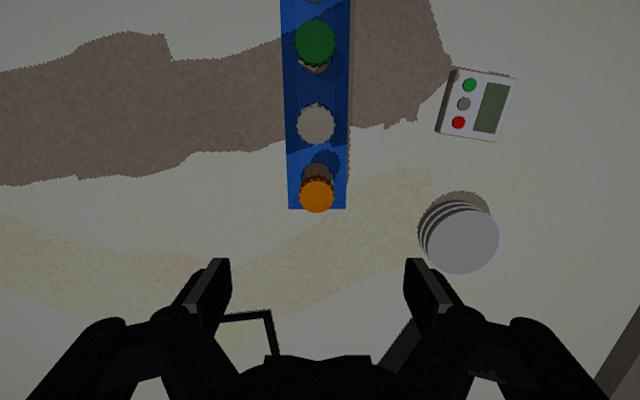

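The wrist view shows the orange cap top at (317,196), white at (316,124) and green at (315,43). The rack's end runs from (289,208) to (346,208), and its axis is nearly vertical in the picture.

Run:
```python
from h import *
np.set_printoptions(precision=4,suppress=True)
f=np.load('pics/w1.npz'); print(f['pos'],f['rot']); print(f['hand_eye'])
ys,xs=np.mgrid[0:400,0:640]; W=world('w1',xs,ys); z=W[...,2]
hsv=cv2.cvtColor(f['pixels'],cv2.COLOR_RGB2HSV);H=hsv[...,0];S=hsv[...,1]
for n,c in dict(orange=(H<22)&(S>150)&(xs>290)&(xs<345)&(ys>170)&(ys<220),white=(np.hypot(xs-316,ys-124)<22),green=np.hypot(xs-315,ys-43)<22).items():
    t=W[c&(z>.12)&(z<.135)]; print(n,len(t),t.mean(0),cv2.minEnclosingCircle(t[:,:2].astype(np.float32)))
b=(H>105)&(H<130)&(S>150)&(z>.05)&(z<.064)&(xs>275)&(xs<360)
P=W[b][:,:2].astype(np.float32); print(len(P),cv2.minAreaRect(P))
for u,v in [(289,208),(346,208),(282,30),(353,30)]: print(W[v-2 if v>100 else v,u+(3 if u<310 else -3)])
```

```text
[0.5684 0.1462 0.2503] [3.1416 0.     1.7562]
[[ 0.0008 -0.9486 -0.3165  0.081 ]
 [ 1.      0.0008  0.0003 -0.0002]
 [ 0.     -0.3165  0.9486 -0.1239]
 [ 0.      0.      0.      1.    ]]
orange 922 [0.5669 0.1484 0.1261] ((0.5665279626846313, 0.1479271501302719), 0.015490897931158543)
white 1139 [0.5557 0.206  0.1262] ((0.5557961463928223, 0.20563144981861115), 0.015690594911575317)
green 1425 [0.5443 0.264  0.1262] ((0.5442062020301819, 0.2645980715751648), 0.015701238065958023)
8670 ((0.5546433329582214, 0.21095217764377594), (0.06354788690805435, 0.20034776628017426), 11.16517448425293)
[0.5466 0.1105 0.0592]
[0.6022 0.1205 0.058 ]
[0.5128 0.2797 0.0595]
[0.5753 0.303  0.0005]
```

```bash
python3 -m crank '0.085 0.002 -0.0014 0.008 0 0 -0.4; 0.085 0 0 0.016 0 0 0; 0.085 0 0 0.016 0 0 0; 0.085 0 0 0.016 0 0 0; 0.085 0 0 0.016 0 0 0; 0.085 0 0 0.016 0 0 0; 0.085 0 0 0.016 0 0 0; 0.085 0 0 0.016 0 0 0' 22
python3 -m crank '0.085 0 0 0.012 0 0 0; 0.085 0 0 0.010 0 0 0; 0.085 0 0 0.008 0 0 0; 0.085 0 0 0.008 0 0 0; 0.085 0 0 0.005 0 0 0; 0.085 0 0 0 0 0 0; 0.085 0 0 0 0 0 0; 0.085 0 0 0 0 0 0'
python3 -c "
from h import *
snap('wrist','w2')"
```

```text
clock: 3.48
position: [0.5661, 0.1484, 0.129]
tool_rot: [-3.141, -0.0, 1.764]
force: [0.3, 0.1, 0.3]
grip_width: 0.0853
finger_force: 0.0
clock: 4.15
position: [0.5668, 0.1485, 0.0878]
tool_rot: [3.141, -0.0, 1.764]
force: [0.4, 0.0, 0.5]
grip_width: 0.0851
finger_force: 0.0
```

View pics/w2.png

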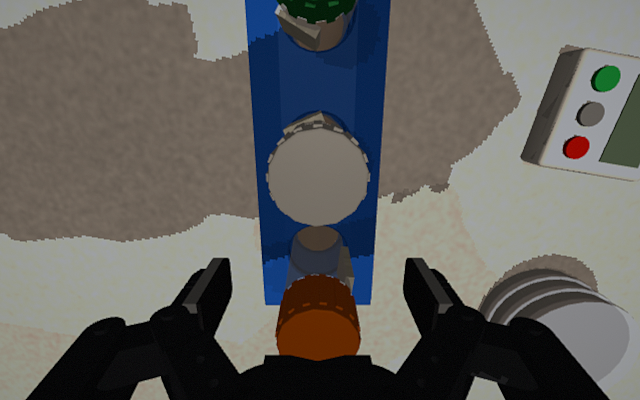

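The orange tube, at (318,320), is centred between the two fingers, at about (215,290) and (420,290). I'll close gently now.

```bash
python3 -m crank '0.07 0 0 0 0 0 0; 0.06 0 0 0 0 0 0; 0.05 0 0 0 0 0 0; 0.044 0 0 0 0 0 0; 0.039 0 0 0 0 0 0; 0.036 0 0 0 0 0 0; 0.034 0 0 0 0 0 0; 0.032 0 0 0 0 0 0' 22
python3 -m crank '0.031 0 0 0 0 0 0; 0.030 0 0 0 0 0 0; 0.029 0 0 0 0 0 0; 0.028 0 0 0 0 0 0; 0.026 0 0 0 0 0 0; 0.024 0 0 0 0 0 0; 0.022 0 0 0 0 0 0; 0.020 0 0 0 0 0 0' 22
python3 -m crank '0.018 0 0 0 0 0 0; 0.016 0 0 0 0 0 0; 0.014 0 0 0 0 0 0; 0.012 0 0 0 0 0 0; 0.01 0 0 0 0 0 0; 0.01 0 0 0 0 0 0; 0.01 0 0 0 0 0 0; 0.01 0 0 0 0 0 0' 22
```

```text
clock: 4.87
position: [0.5665, 0.1483, 0.0873]
tool_rot: [-3.142, -0.0, 1.764]
force: [0.1, -0.8, -0.6]
grip_width: 0.032
finger_force: 0.0
clock: 5.53
position: [0.5666, 0.1484, 0.0874]
tool_rot: [3.141, -0.0, 1.764]
force: [1.1, -0.4, 3.1]
grip_width: 0.0293
finger_force: 21.7
clock: 6.2
position: [0.5666, 0.1484, 0.0874]
tool_rot: [3.141, -0.0, 1.764]
force: [1.6, 0.3, 3.2]
grip_width: 0.0292
finger_force: 21.9
```

```bash
python3 -m crank '0.01 0 0 -0.003 0 0 0; 0.01 0 0 -0.006 0 0 0; 0.01 0 0 -0.008 0 0 0; 0.01 0 0 -0.008 0 0 0; 0.01 0 0 -0.008 0 0 0; 0.01 0 0 -0.008 0 0 0; 0.01 0 0 -0.008 0 0 0; 0.01 0 0 -0.008 0 0 0' 22
python3 -m crank '0.01 0 0 -0.01 0 0 0; 0.01 0 0 -0.012 0 0 0; 0.01 0 0 -0.014 0 0 0; 0.01 0 0 -0.014 0 0 0; 0.01 0 0 -0.014 0 0 0; 0.01 0 0 -0.014 0 0 0; 0.01 0 0 -0.014 0 0 0; 0.01 0 0 -0.014 0 0 0'
python3 -m crank '0.01 0 0 -0.014 0 0 0; 0.01 0 0 -0.014 0 0 0; 0.01 0 0 -0.014 0 0 0; 0.01 0 0 -0.010 0 0 0; 0.01 0 0 -0.005 0 0 0; 0.01 0 0 0 0 0 0; 0.01 0 0 0 0 0 0; 0.01 0 0 0 0 0 0'
python3 -c "
from h import *
snap('wrist','w3')"
```

```text
clock: 6.87
position: [0.5666, 0.1483, 0.1453]
tool_rot: [3.141, 0.0, 1.764]
force: [-0.3, -0.8, -0.4]
grip_width: 0.0294
finger_force: 21.9
clock: 7.53
position: [0.5664, 0.1484, 0.2519]
tool_rot: [3.141, -0.0, 1.764]
force: [0.6, 0.7, -1.4]
grip_width: 0.0293
finger_force: 21.9
clock: 8.2
position: [0.5662, 0.1482, 0.3066]
tool_rot: [-3.141, 0.0, 1.764]
force: [-0.7, 0.6, -1.2]
grip_width: 0.0293
finger_force: 21.9
```

View pics/w3.png

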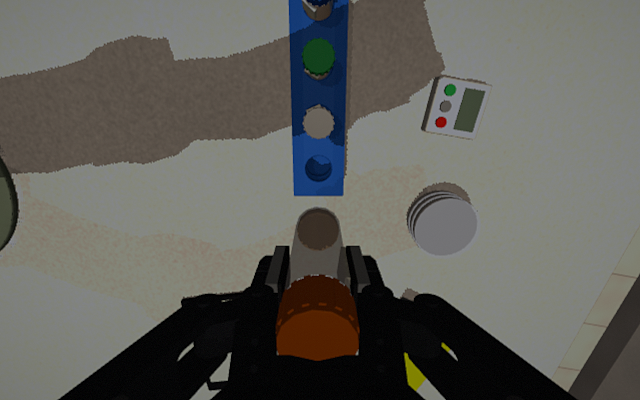

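The orange tube is held straight, its foot at (317,228), and its hole at (319,167) is empty. Next I'll carry it to the pad.

```bash
python3 -m crank '0.01 -0.012 -0.0015 0 0 0 1.2; 0.01 -0.0224 -0.0028 0 0 0 2.26; 0.01 -0.0224 -0.0028 0 0 0 2.26; 0.01 -0.0224 -0.0028 0 0 0 2.26; 0.01 -0.0224 -0.0028 0 0 0 2.26; 0.01 -0.0224 -0.0028 0 0 0 2.26; 0.01 -0.0224 -0.0028 0 0 0 2.26; 0.01 -0.0224 -0.0028 0 0 0 2.26' 22
python3 -m crank '0.01 -0.0224 -0.0028 0 0 0 2.26; 0.01 -0.0224 -0.0028 0 0 0 2.26; 0.01 -0.0224 -0.0028 0 0 0 2.26; 0.01 -0.0224 -0.0028 0 0 0 2.26; 0.01 -0.0224 -0.0028 0 0 0 2.26; 0.01 -0.0224 -0.0028 0 0 0 2.26; 0.01 -0.0224 -0.0028 0 0 0 2.26; 0.01 -0.0224 -0.0028 0 0 0 2.26'
python3 -m crank '0.01 -0.011 -0.0014 0 0 0 1.1; 0.01 0 0 0 0 0 0; 0.01 0 0 0 3 0 0; 0.01 0 0 0 3 0 0; 0.01 0 0 0 3 0 0; 0.01 0 0 0 3 0 0; 0.01 0 0 0 3 0 0; 0.01 0 0 0 0 0 0'
python3 -c "
from h import *
print(np.round(telemetry.observe()['qpos'],3))"
```

```text
clock: 8.92
position: [0.5558, -0.0227, 0.3068]
tool_rot: [-3.141, 0.0, 1.464]
force: [-0.0, -0.4, -0.4]
grip_width: 0.0292
finger_force: 21.9
clock: 9.58
position: [0.4908, -0.1903, 0.3069]
tool_rot: [-3.141, 0.0, 1.148]
force: [-0.3, 0.1, -1.3]
grip_width: 0.0295
finger_force: 21.9
clock: 10.25
position: [0.4868, -0.1977, 0.3062]
tool_rot: [-2.876, -0.001, 1.133]
force: [0.7, -0.8, -0.8]
grip_width: 0.0293
finger_force: 22.1
[ 0.53   0.466 -0.339  1.586  0.09   1.375 -0.261]
```

```bash
python3 -m crank '0.01 0.0008 0.0046 0.0038 3 0 0; 0.01 0.0008 0.0046 0.0038 3 0 0; 0.01 0.0008 0.0046 0.0038 3 0 0; 0.01 0.0008 0.0046 0.0038 3 0 0; 0.01 0.0008 0.0046 0.0038 3 0 0; 0.01 0.0008 0.0046 0.0038 3 0 0; 0.01 0.0008 0.0046 0.0038 3 0 0; 0.01 0.0008 0.0046 0.0038 3 0 0' 22
python3 -m crank '0.01 0.0008 0.0046 0.0038 3 0 0; 0.01 0.0008 0.0046 0.0038 3 0 0; 0.01 0 0 0 0 0 0; 0.01 0 0 0 0 0 0; 0.01 0 0 0 0 0 0; 0.01 0 0 0 0 0 0; 0.01 0 0 0 0 0 0; 0.01 0 0 0 0 0 0'
python3 - <<'E'
from h import *
s=telemetry.observe();print(np.round(s['qpos'],3))
R=Ro.from_euler('xyz',s['tool_rot']).as_matrix()
print('centre',s['position']+R@[0,0,.0214],'foot',s['position']+R@[0,0,.081],'tilt',np.degrees(np.arccos(-R[2,2])))
e=np.array([.495,-.1946,0])-(s['position']+R@[0,0,.0214]); print('shift tool',R.T@np.array([e[0],e[1],0]))
snap('scene','s2');snap('wrist','w4')
a=cv2.imread('pics/s2.png')[100:220,200:390];b=cv2.imread('pics/w4.png')
cv2.imwrite('pics/s2c.png',cv2.resize(a,None,fx=4,fy=4))
E
```

```text
clock: 10.92
position: [0.5073, -0.2004, 0.2639]
tool_rot: [-2.46, -0.0, 1.133]
force: [0.5, 0.9, -0.3]
grip_width: 0.0294
finger_force: 22.1
clock: 11.58
position: [0.5094, -0.2004, 0.2533]
tool_rot: [-2.358, 0.0, 1.132]
force: [-0.2, 0.1, -0.4]
grip_width: 0.0295
finger_force: 22.2
[ 0.47   0.851 -0.298  1.222  0.042  1.862 -0.264]
centre [ 0.49573646 -0.19402584  0.23816202] foot [ 0.45765559 -0.17615638  0.19594011] tilt 44.893391419368
shift tool [-0.00083263 -0.00029951  0.00029841]
```

View pics/s2c.png

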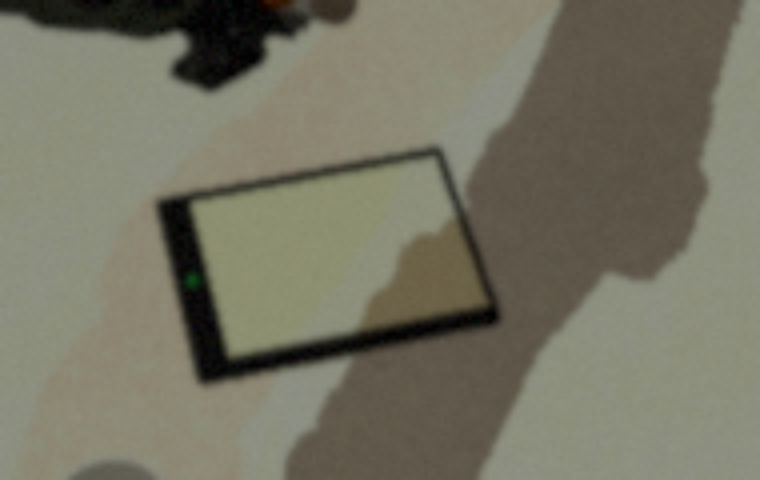

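View pics/w4.png

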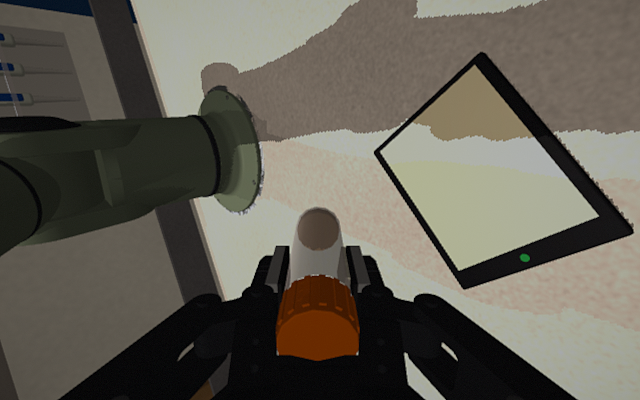

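The tube sits centred in the grip with its cap up. In the tilted wrist view the pad is at about (500,170). I'll check its position numerically in both views.

Run:
```python
from h import *
np.set_printoptions(precision=4,suppress=True)
print('pad corners wrist',world('w4',[482,378,464,630],[56,153,285,231])) 
print('centre mean',world('w4',[482,378,464,630],[56,153,285,231]).mean(0))
f=np.load('pics/s2.npz');F=200/np.tan(np.radians(float(f['vertical_fov']))/2)
for X in ([.4957,-.194,.238],[.4577,-.1762,.196]):
    p=f['R']@X+f['t'];print('proj',p[:2]/p[2]*F+[f['cx'],f['cy']])
s=telemetry.observe();print(s['clock'],np.abs(s['qd']).max(),s['finger_force'],s['position'])
```

```text
pad corners wrist [[ 0.5385 -0.0822  0.0093]
 [ 0.3963 -0.1309  0.0098]
 [ 0.4539 -0.3091  0.01  ]
 [ 0.5993 -0.2627  0.0108]]
centre mean [ 0.497  -0.1962  0.01  ]
proj [275.9042  98.495 ]
proj [285.988  101.6662]
11.6833 0.0059322968577097505 22.179747484624386 [ 0.5094 -0.2004  0.253 ]
```

```bash
python3 -m crank '0.01 0 0 0 0 0 0; 0.01 0 0 0 0 0 0; 0.01 0 0 0 0 0 0; 0.01 0 0 0 0 0 0; 0.01 0 0 0 0 0 0; 0.01 0 0 0 0 0 0; 0.01 0 0 0 0 0 0; 0.01 0 0 0 0 0 0' 22
python3 -c "
from workcell import bot
print(bot.job_done())"
```

```text
clock: 12.35
position: [0.5094, -0.2004, 0.2526]
tool_rot: [-2.356, -0.0, 1.132]
force: [-0.1, -1.0, -0.7]
grip_width: 0.0295
finger_force: 22.2
the job is handed in; nothing more can be done
None
```

The job is handed in: the orange-capped tube is held still over the middle of the pad at 45°, cap up, with its foot about 17 cm clear of the pad and a grip of about 22 N per finger.

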